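Pulse a dried mushroom in the lounge grinder

ROBOT

A 6-joint arm with a two-finger parallel gripper is mounted at the origin on the work surface. World frame = base frame: x ahead of the robot, y to its left, z up, the work surface at z = 0. Lengths are in m, angles in rad, forces in N, time in s.
With the tool pointing down it reaches from about 0.375 to 0.925 m from the base axis. Payload 5.7 kg.
Tool frame: the origin (TCP) lies at the very end of the fingers, on their centre line; the grasp point (between the pads) lies 19 mm behind it; z points along the fingers, y is the line along which they close (so a half turn about z gives the same grasp; the last joint's range is limited). The gripper opens to 85 mm and grips with 20 to 120 N. Pads are 22 mm wide; open, the fingers measure 114 mm over their backs; the gripper's body (76 mm by 85 mm) begins 54 mm behind the grasp point. The pads swing forward as they close: fully open they stand 13 mm farther back than shut.
Start: joints at [1.061, 0.359, 1.51, -0, 1.272, -0.115], TCP at [0.231, 0.554, 0.231] pointing down, gripper open.
Joint ranges: [-2.97, 2.97], [-1.01, 2.36], [0.21, 2.38], [-0.96, 4.11], [0.2, 2.71], [-2.98, 2.98]. Speed limits (rad/s): [2.39, 2.39, 3.14, 3.14, 3.14, 3.14].

INTERFACE

Orientations are given as [roll, pitch, yaw] about the fixed x, y, z axes, in that order (R = Rz(yaw) Ry(pitch) Rx(roll)).
In Python, from cell import env gives the robot as it stands. The module is installed in compiled form; this text tells all that it offers.
- The arm moves only by the tool servo_tool, never from a script. Its argument "plan" is a list of rows, each a list of 7 numbers: the turn, a rotation vector about the tool's x, y, z in units of 5 degrees (1.0 is 5 degrees), then the shift along the tool's x, y, z in units of 25 mm (1.0 is 25 mm), then the opening, from 0 (shut) to 1 (fully open). In form: [[rx, ry, rz, tx, ty, tz, claw], ...]. A call has 1 to 20 rows; each row is the pose to reach, as a shift and turn from the pose commanded when the call began, along the tool's axes at that moment; what a row does not reach only later rows make up. A row lasts 1/10 s, in which the tool goes at most 50 mm and 8.59 degrees, less where a joint would pass 70% of its speed; a pose out of reach is approached as far as the arm can. A call with a gripper value outside its range is refused whole. The fingers move at their own pace and stop on an object; the grip force is fixed at half the most. Time passes only in rows, so rows that repeat a pose let the fingers close. It gives the time, the measured TCP pose, the force, the opening and the grip force at its end, in the units of the state.
- env.observe(): the state, without advancing time (a new reading comes with each control period).
- env.snapshot(name): name is "scene" or "side" or "wrist"; returns the picture (400x640x3 uint8, red, green, blue); there is no depth.
- env.calibration(name): a dict with "fx", "fy", "cx", "cy" (pixels), "camera_from_world" (4x4, takes a point from world to camera coordinates); the wrist camera has in their place "hand_eye" (4x4, takes a point from camera to tool coordinates, whose origin is the TCP and whose axes are the flange's). Camera axes: x right, y up, looking along -z (the intrinsics and any distortion apply to the point x, -y, -z); pixel columns grow to the right and rows downward; lengths in m; the calibration is good to about 2 mm. A picture is of the moment at which its call begins: read the wrist's pose just before it. calibration takes no time and is no camera call.
- env.finish_job(): hands the job in; it is judged then, once.
The state is a dict: "time": time; "joint_positions": joint angles; "joint_velocities": joint speeds; "joint_efforts": joint torques, N m; "tcp_pos": TCP position; "orientation": TCP orientation; "wrist_force": force on the tool from outside, world axes, zero at the start; "ft_torque": the same for the moment, N m; "width": finger opening in m; "grip_force": force on a finger pad.
Only numpy, scipy, OpenCV 4.12 (cv2) and the standard library are available. Lean on these libraries where they do the work, as an engineer would, in place of code of your own. Each camera call takes 0.05 s, during which the arm holds its last target. There are 200 camera calls.

TASK

Put the dried mushroom into the grinder's cup, then fit the lid: its two lugs go down through the gaps in the rim until the flange sits flat on it. Turn the lid clockwise against its spring to the pulse position, half way to the lock, never on as far as the lock click, and finish with the gripper still holding it there, because it springs back when let go. Leave the other things on the table where they are.

Things in the scene. Friction and masses are not known exactly. Their poses are not given: they have to be found in the camera images.
- grinder: Cordless electric grinder, black, standing fast on the table, 124 mm wide at the foot, 130 mm tall. Origin: centre of its underside, z up. Steel cup open at the top, 72 mm wide inside, floor 64 mm above the table with a small two-winged blade. Pale diamond pips on the shoulder outside the rim mark its +y and -y sides, where the lid's lugs go in.
- rim (a point): Centre of the top of the grinder's rim, 130 mm above the table. The rim is 100 mm outside, 72 mm inside diameter, 8 mm thick, with two gaps 17 mm wide on the grinder's +y and -y sides. Under it runs a channel 18 mm high, 90 mm in diameter, for the lid's lugs.
- pulse_mark (a point): Single ridge on the shoulder outside the rim, 53.5 mm from the axis, 0.62 rad clockwise (from above) of the +y gap: the lid's pointer stands there at the pulse position, half way. A like ridge is opposite.
- lock_mark (a point): Middle of the double ridge on the same shoulder, 1.24 rad clockwise of the +y gap: the lid's pointer would stand there when locked. A like one is opposite.
- lid: Loose grey bayonet lid standing upright on the table, about 0.14 kg. Origin: centre of its underside, z up. From below: round spigot 68 mm in diameter, 22 mm high; flange 94 mm in diameter, from 22 to 32 mm; wing grip on top. Seated, the flange lies on the rim and this origin is 108 mm above the grinder's origin.
- lid_grip (a point): In the middle of the lid's wing grip, on the lid's axis, 53 mm above its origin. The grip is a straight upright bar along the lid's x axis, 56 mm long, 18 mm thick, from 32 to 60 mm above the lid's underside.
- lid_lug (a point): Outer end of the lug on the lid's +x side, at the underside, 42.5 mm from the axis; a like one is on -x. The lugs are 12 mm wide, 10 mm high, level with the underside, in line with the wing grip; a small pointer on the flange's edge stands above each. Both ways round are alike.
- collar (a joint): Turn (rad) of the sprung ring under the rim that the lugs push; 0 at rest, grows clockwise from above. With lugs centred in the gaps the lid turns about 0.065 freely first, so the ring reads 0.065 less than the lid's turn. Spring: 0.06 N m at 0, 0.18 half way. Pulse, half way: 0.55. From about 0.75 a lug climbs the latch pawl; it clicks in at about 1.18.
- mushroom: Dried brown mushroom, 36 mm wide, lying on its crown with its pale stalk up; rigid, 27 mm high in all. The cap's upright side, the place to grip, is from 7 to 13 mm high; the stalk is 9 to 11 mm thick, from 16 to 27 mm high. Origin: centre of its underside as it lies, z up along the stalk. Mass about 14 g.
- teacup: White teacup without handle, 72 mm wide, 62 mm high; leave alone. Origin: centre of its underside.
- spice_jar: Amber glass jar with steel cap, 48 mm wide, 85 mm high; leave alone. Origin: centre of its underside.
- pebble_big: Grey river pebble, 70 x 52 x 30 mm; leave alone. Origin: centre of its underside.
- pebble_small: Dark river pebble, 46 x 36 x 22 mm; leave alone. Origin: centre of its underside.
- driftwood: Pale forked piece of driftwood, about 165 mm long and 18 mm thick, lying flat; leave alone. Origin: near its middle, on the table.
- spoon: Wooden spoon, 160 mm long, lying flat; leave alone. Origin: on the table, under its middle.
Mind the look-alikes: they are no part of the job. There is more than one size of the mushroom; the job needs the larger. Leave any pink look-alike of the lid alone.

How it is judged:
On the way, in this order (a step that is already met when the one before it is completed fails the run):
1. the mushroom lies in the grinder's cup, let go (horizontal distance between mushroom and grinder below 0.036 m and z of mushroom in the frame of grinder between 0.05 and 0.108 m and contact force between the fingers and mushroom below 0.1 N), for 0.2 s.
2. the lid is seated: lugs down through the gaps, flange flat on the rim (horizontal distance between lid and grinder below 0.004 m and z of lid in the frame of grinder below 0.111 m and angle between lid's own z axis and vertical below 0.06 rad), for 0.1 s.
At the end, for the whole second after the job is handed in: The mushroom is in the cup; the lid sits on the rim (within 4 mm of the axis, within 3 mm of full depth, tilted less than 3.5 degrees); the fingers hold it, still, against the spring with the switch ring at 0.38 to 0.72 rad (half way, give or take 10 degrees) (all of step 2 and value of joint collar between 0.38 and 0.72 rad and velocity of joint collar between -0.15 and 0.15 rad/s and contact force between the fingers and lid above 1 N and horizontal distance between mushroom and grinder below 0.036 m and z of mushroom in the frame of grinder between 0.05 and 0.108 m); the arm keeps its last pose, push and grip.
It fails at once if the lid is turned on to the lock click (value of joint collar above 0.92 rad).
It fails at once if another thing on the table is pushed away or knocked over (distance of any of teacup, spice_jar, pebble_big, pebble_small, driftwood, spoon from where it was at the start of the episode above 0.03 m or angle between any of teacup, spice_jar's own z axis and vertical above 0.6 rad).
It also fails if it takes over 58 s, if anything falls off the work surface, if the arm or the gripper's body presses on something with over 40 N, if the wrist force passes 120 N, or if a joint passes its speed limit or range.

## Working session

There is one attempt and no reset: what is moved stays moved. The work goes in short steps, Python scripts to look and compute and a tool call to move; the robot and the scene stay as the last step left them, time stands still between calls to the robot, and variables do not carry over. Pictures are saved under pics/ and viewed, at most 10 in all, crops included, and the job is handed in when it is done.

Besides the shell and the picture viewer there is one more tool, called after "Emit:" in YAML: its name, and indented under it one key for each argument. servo_tool: Moves the arm, as the interface text tells. Its arguments: {"type":"object","properties":{"plan":{"type":"array"}},"required":["plan"]}

```bash
mkdir -p pics
cat > h.py <<'E'
import numpy as np, cv2
from cell import env
from scipy.spatial.transform import Rotation as R
def save(cam,name):
    s=env.observe(); im=env.snapshot(cam); cv2.imwrite(f'pics/{name}.png',im[:,:,::-1]); return s,im
def T_tool(s):
    T=np.eye(4); T[:3,:3]=R.from_euler('xyz',s['orientation']).as_matrix(); T[:3,3]=s['tcp_pos']; return T
def cam(name,s=None):
    c=env.calibration(name)
    if name=='wrist': W=T_tool(s)@np.array(c['hand_eye'])
    else: W=np.linalg.inv(np.array(c['camera_from_world']))
    return c,W
def ray(name,px,z,s=None):
    c,W=cam(name,s); u,v=px
    d=W[:3,:3]@np.array([(u-c['cx'])/c['fx'],-(v-c['cy'])/c['fy'],-1]); o=W[:3,3]
    return o+d*(z-o[2])/d[2]
def proj(name,p,s=None):
    c,W=cam(name,s); q=np.linalg.inv(W)@np.append(p,1)
    return c['cx']+c['fx']*q[0]/-q[2], c['cy']-c['fy']*q[1]/-q[2]
E
python3 - <<'E'
from h import *
s,a=save('scene','scene'); _,b=save('side','side'); s2,w=save('wrist','w0')
print(s)
for n in('scene','side','wrist'):print(n,env.calibration(n))
E
```

```text
{'time': 0.0, 'joint_positions': array([ 1.06089525e+00,  3.59540643e-01,  1.51144718e+00,  2.56713339e-05,
        1.27247052e+00, -1.15102439e-01]), 'joint_velocities': array([-0.00024987, -0.00065595,  0.0006537 ,  0.00037499, -0.00076611,
       -0.00078276]), 'joint_efforts': array([ 4.24597065e-04, -5.27637827e+01, -2.78619021e+01, -3.30213725e-04,
        1.32400866e-02,  2.34902052e-05]), 'tcp_pos': array([0.23044062, 0.55324952, 0.23042674]), 'orientation': array([-3.13974213e+00, -2.38632179e-04,  2.74678623e+00]), 'wrist_force': array([-0.19407876,  0.27085445,  0.0941912 ]), 'ft_torque': array([-0.04762778, -0.01159034,  0.00551637]), 'grip_force': 0.0, 'width': 0.08500325574764969}
scene {'fx': 370.04336415106314, 'fy': 370.04336415106314, 'cx': 318.68020240321147, 'cy': 193.24868778905542, 'camera_from_world': array([[ 0.17506259,  0.98455375,  0.00264492, -0.09579572],
       [-0.8261883 ,  0.14544157,  0.54429739,  0.37324078],
       [ 0.53550536, -0.09747131,  0.83888817, -1.42238227],
       [ 0.        ,  0.        ,  0.        ,  1.        ]])}
side {'fx': 361.834398512943, 'fy': 361.834398512943, 'cx': 318.96165535586925, 'cy': 197.5651339955368, 'camera_from_world': array([[-0.99837977, -0.05608481,  0.00960861,  0.50817165],
       [ 0.04483836, -0.67145314,  0.73968926, -0.10267531],
       [-0.0350336 ,  0.73892163,  0.67287998, -0.8679908 ],
       [ 0.        ,  0.        ,  0.        ,  1.        ]])}
wrist {'fx': 306.6387238362031, 'fy': 306.6387238362031, 'cx': 316.8110631907651, 'cy': 194.91083437052805, 'hand_eye': array([[ 3.43376856e-04,  9.52768878e-01,  3.03696144e-01,
         7.73474556e-02],
       [ 9.99999811e-01, -1.72389601e-04, -5.89830818e-04,
         3.43026945e-04],
       [-5.09618390e-04,  3.03696289e-01, -9.52768757e-01,
        -1.42954080e-01],
       [ 0.00000000e+00,  0.00000000e+00,  0.00000000e+00,
         1.00000000e+00]])}
```

View pics/scene.png

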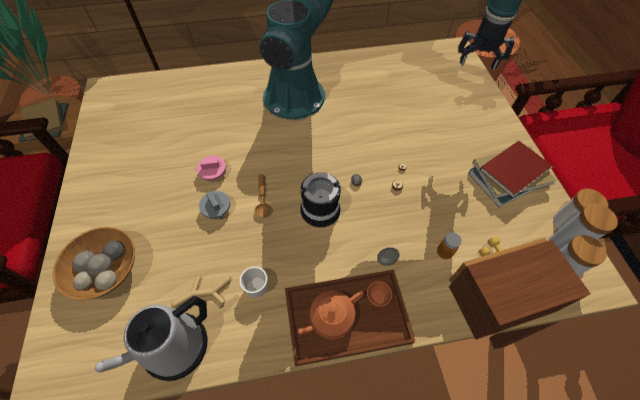

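View pics/side.png

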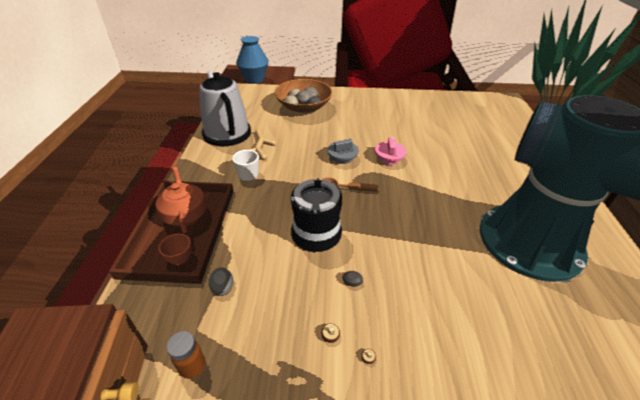

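Scene picture: the mushroom candidates are at (397,185), which looks larger, and (402,167), smaller. The grey lid is at (215,205) and its pink look-alike at (211,167). The grinder is at (321,198). In the side picture the mushrooms are at (331,332) and (369,355), and the grey lid at (342,151). I'll make a crop to check the choice and compute positions.

Run:
```python
from h import *
a=cv2.imread('pics/scene.png'); b=cv2.imread('pics/side.png')
def crop(i,x,y,w,h,W=400,H=300): return cv2.resize(i[y:y+h,x:x+w],(W,H),interpolation=cv2.INTER_CUBIC)
m=np.vstack([np.hstack([crop(a,370,150,60,45),crop(b,320,310,64,48)]) ,np.hstack([crop(a,185,180,60,45),crop(b,285,170,64,48)])])
cv2.imwrite('pics/crop1.png',m)
for n,u in(('scene',(397,185)),('scene',(402,167)),('side',(331,332)),('side',(369,355))):print(n,u,ray(n,u,.014))
print('lid',ray('scene',(215,204),.04),ray('side',(342,151),.04))
print('grinder',ray('scene',(321,183),.13),ray('side',(318,193),.13))
for n,u in(('cup',(254,282)),('spoon',(262,195)),('peb_s',(356,180)),('peb',(388,257)),('jar',(448,250)),('pink',(211,167))):print(n,ray('scene',u,.02))
```

```text
scene (397, 185) [0.47604299 0.2666483  0.014     ]
scene (402, 167) [0.40961632 0.30363679 0.014     ]
side (331, 332) [0.47149933 0.26844839 0.014     ]
side (369, 355) [0.40245643 0.30759189 0.014     ]
lid [ 0.4641102  -0.30147367  0.04      ] [ 0.45727872 -0.28261044  0.04      ]
grinder [0.50483387 0.01383497 0.13      ] [0.51181454 0.00960459 0.13      ]
cup [ 0.71871839 -0.20816048  0.02      ]
spoon [ 0.44322044 -0.16087567  0.02      ]
peb_s [0.43836327 0.14064073 0.02      ]
peb [0.71170541 0.16875284 0.02      ]
jar [0.72077224 0.34286906 0.02      ]
pink [ 0.30547167 -0.31508433  0.02      ]
```

View pics/crop1.png

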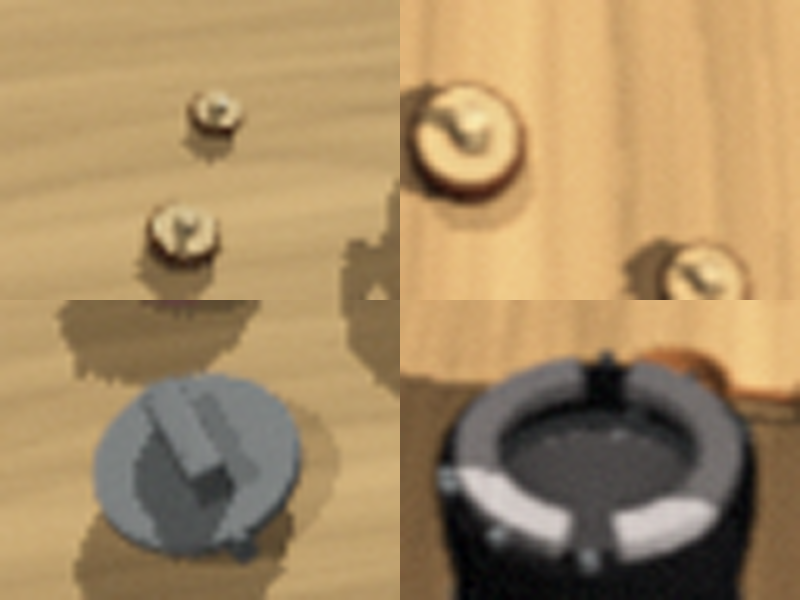

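The larger mushroom is the one at scene (397,185): it spans about 11 px, against about 8 px for the one at (402,167). It stands near (0.474, 0.267). The grinder's gaps are at side (318,183) and (315,207). I'll hover over the mushroom first.

Emit:
servo_tool:
  plan:
    - [0,0,0,-13.4,-6.8,1.5,1]
    - [0,0,0,-13.4,-6.8,2,1]
    - [0,0,0,-13.4,-6.8,3,1]
    - [0,0,0,-13.4,-6.8,3.6,1]
    - [0,0,0,-13.4,-6.8,3.6,1]
    - [0,0,0,-13.4,-6.8,3.6,1]
    - [0,0,0,-13.4,-6.8,3.6,1]
    - [0,0,0,-13.4,-6.8,3.6,1]
    - [0,0,0,-13.4,-6.8,3.6,1]
    - [0,0,0,-13.4,-6.8,3.6,1]
    - [0,0,0,-13.4,-6.8,3.6,1]
    - [0,0,0,-13.4,-6.8,3.6,1]

```text
time: 1.35
tcp_pos: [0.4739, 0.2691, 0.1417]
orientation: [3.141, 0.0, 2.748]
wrist_force: [-0.4, -0.3, 0.6]
width: 0.0859
grip_force: 0.0
```

```bash
cat >> h.py <<'E'
def delta(s,p,yaw=None):
    T=T_tool(s); d=T[:3,:3].T@(np.array(p)-s['tcp_pos'])/.025
    r=np.zeros(3)
    if yaw is not None:
        r=(R.from_matrix(T[:3,:3]).inv()*R.from_euler('xyz',[np.pi,0,yaw])).as_rotvec()/np.deg2rad(5)
    return r.round(2),d.round(2)
E
python3 - <<'E'
from h import *
s,w=save('wrist','w1'); print(s['time'],s['tcp_pos'],s['orientation'],proj('wrist',[.474,.267,.014],s))
import cv2
u,v=map(int,proj('wrist',[.474,.267,.014],s)); 
cv2.imwrite('pics/w1b.png',cv2.resize(w[:,:,::-1],(800,500)))
E
```

```text
1.35 [0.47388903 0.26913865 0.14165035] [3.14123986e+00 3.65237285e-05 2.74843759e+00] (np.float64(314.104112130814), np.float64(186.6192413132619))
```

View pics/w1b.png

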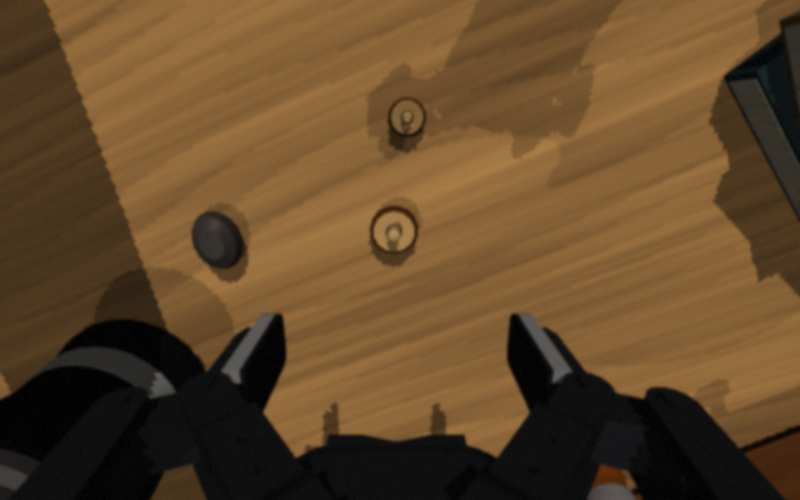

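The mushroom's cap centre is at (394,231) of the enlarged view, which is (315.2,184.8) in the raw picture. The smaller one is at (406,117) and the pebble at (217,238), both clear of the fingers.

Run:
```python
from h import *
s=env.observe(); p=ray('wrist',(315.2,184.8),.015,s); print(p, s['tcp_pos'], s['joint_velocities'].round(4)); print(delta(s,[p[0],p[1],.003]))
```

```text
[0.47258515 0.26868722 0.015     ] [0.47393212 0.26912509 0.1416586 ] [-0.0013 -0.0002 -0.0013 -0.0026 -0.0015 -0.0023]
(array([0., 0., 0.]), array([ 0.04, -0.04,  5.55]))
```

Emit:
servo_tool:
  plan:
    - [0,0,0,0,0,1.5,1]
    - [0,0,0,0,0,3,1]
    - [0,0,0,0,0,4.5,0.9]
    - [0,0,0,0,0,5.3,0.7]
    - [0,0,0,0,0,5.5,0.6]
    - [0,0,0,0,0,5.5,0.5]
    - [0,0,0,0,0,5.5,0.3]
    - [0,0,0,0,0,5.5,0.3]
    - [0,0,0,0,0,5.5,0.3]
    - [0,0,0,0,0,5.5,0.3]
    - [0,0,0,0,0,5.5,0.3]

```text
time: 2.5
tcp_pos: [0.4757, 0.2685, 0.005]
orientation: [3.14, 0.002, 2.747]
wrist_force: [-0.5, 0.6, 7.5]
width: 0.0325
grip_force: 60.1
```

Emit:
servo_tool:
  plan:
    - [0,0,0,0,0,-1,0.3]
    - [0,0,0,0,0,-3,0.3]
    - [0,0,0,0,0,-5,0.3]
    - [0,0,0,0,0,-7,0.3]
    - [0,0,0,0,0,-9,0.3]
    - [0,0,0,-1,-2,-9.8,0.3]
    - [0,0,0,-2,-4,-9.8,0.3]
    - [0,0,0,-3,-6,-9.8,0.3]
    - [0,0,0,-4,-8,-9.8,0.3]
    - [0,0,0,-5,-9,-9.8,0.3]
    - [0,0,0,-5.1,-9,-9.8,0.3]
    - [0,0,0,-5.1,-9,-9.8,0.3]
    - [0,0,0,-5.1,-9,-9.8,0.3]
    - [0,0,0,-5.1,-9,-9.8,0.3]

```text
time: 3.9
tcp_pos: [0.5052, 0.0128, 0.2487]
orientation: [3.141, -0.001, 2.748]
wrist_force: [-1.3, 0.1, -0.1]
width: 0.0326
grip_force: 59.9
```

Run:
```python
from h import *
s,w=save('wrist','w2'); print(s['time'],s['tcp_pos'],s['orientation'],s['width'])
u,v=proj('wrist',[.508,.012,.13],s); print(u,v)
u,v=int(u),int(v); x0=max(0,u-120);y0=max(0,v-90);print(x0,y0)
cv2.imwrite('pics/w2b.png',cv2.resize(w[y0:y0+270,x0:x0+360,::-1],(800,600),interpolation=cv2.INTER_CUBIC)) if 0 else cv2.imwrite('pics/w2b.png',cv2.resize(w[60:400,100:540,::-1],(776,600),interpolation=cv2.INTER_CUBIC))
```

```text
3.9 [0.50518546 0.01279447 0.24869033] [ 3.14134256e+00 -8.58821799e-04  2.74824547e+00] 0.03264275207773899
316.59984039956856 191.65963471074573
196 101
```

View pics/w2b.png

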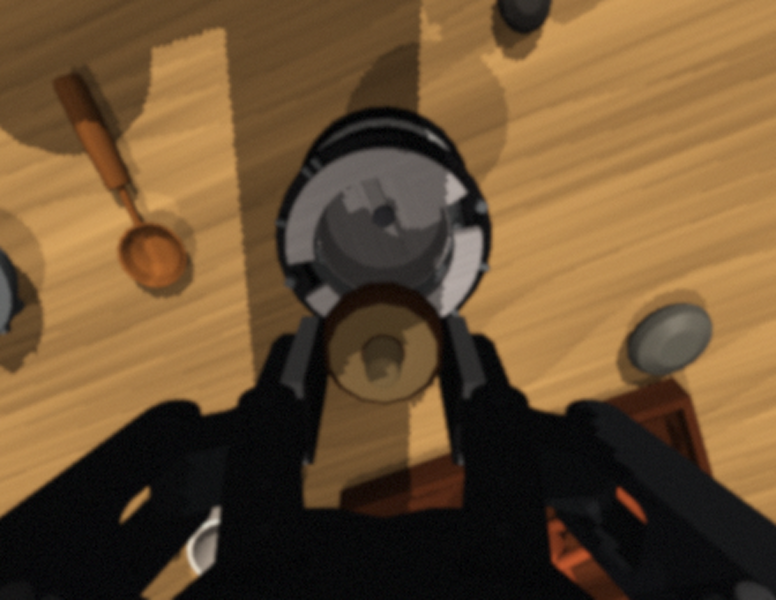

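The mushroom is held at (384,345) of the crop. The rim centre is near (384,247), with gap pips at (482,208) and (291,284). The ridges clockwise of them confirm this, with pulse at (485,268) and (285,223) and the double lock ridge at (310,168).

Run:
```python
from h import *
s=env.observe(); f=lambda x,y:(100+x/1.7636,60+y/1.7636)
P=lambda x,y,z=.13:ray('wrist',f(x,y),z,s)
T=T_tool(s)[:3,:3]
t=P(384,147); print('ctr from top',t-0.05*T[:,0]); l,r=P(285,247),P(484,247); print('lr',(l+r)/2,np.linalg.norm(l-r))
a,b=P(482,208,.122),P(291,284,.122); print('pips mid',(a+b)/2,np.linalg.norm(a-b),'gap angle',np.arctan2(*(a-b)[1::-1]))
print(delta(s,[.508,.012,.133]))
```

```text
ctr from top [0.51493865 0.0102197  0.12996511]
lr [0.51585368 0.01019287 0.13      ] 0.10160100705315243
pips mid [0.51824918 0.00916006 0.122     ] 0.10887525820019424 gap angle 1.5756283588268496
(array([0., 0., 0.]), array([-0.12,  0.01,  4.63]))
```

Emit:
servo_tool:
  plan:
    - [0,0,0,-0.4,0,1.5,0.3]
    - [0,0,0,-0.4,0,3,0.3]
    - [0,0,0,-0.4,0,4.2,0.3]
    - [0,0,0,-0.4,0,4.6,0.3]
    - [0,0,0,-0.4,0,4.6,0.3]
    - [0,0,0,-0.4,0,4.6,0.3]
    - [0,0,0,-0.4,0,4.6,0.6]
    - [0,0,0,-0.4,0,4.6,0.6]
    - [0,0,0,-0.4,0,4.6,0.6]
    - [0,0,0,-0.4,0,4.6,0.6]
    - [0,0,0,-0.4,0,2.6,0.6]
    - [0,0,0,-0.4,0,0.6,0.8]
    - [0,0,0,-0.4,0,-0.4,1]
    - [0,0,0,-0.4,0,-0.4,1]
    - [0,0,0,-0.4,0,-0.4,1]
    - [0,0,0,-0.4,0,-0.4,1]

```text
time: 5.55
tcp_pos: [0.5139, 0.0076, 0.2575]
orientation: [-3.141, -0.002, 2.747]
wrist_force: [-0.3, 0.2, 1.0]
width: 0.0854
grip_force: 0.0
```

```bash
cat >> h.py <<'E'
def rect(name,w,s,c,z,half=.08,n=600):
    g=np.linspace(-half,half,n); X,Y=np.meshgrid(c[0]-g[::1]*-1,c[1]-g[::-1]*-1)
    # columns: +x right ; rows: +y up
    C,W=cam(name,s); M=np.linalg.inv(W); P=np.stack([X,Y,np.full_like(X,z),np.ones_like(X)],-1)@M.T
    u=C['cx']+C['fx']*P[...,0]/-P[...,2]; v=C['cy']-C['fy']*P[...,1]/-P[...,2]
    return cv2.remap(w,u.astype(np.float32),v.astype(np.float32),cv2.INTER_CUBIC)
E
python3 - <<'E'
from h import *
s,w=save('wrist','w3'); print(s['time'],s['tcp_pos'],s['orientation'],s['width'])
im=rect('wrist',w,s,(.515,.010),.13,.07); cv2.imwrite('pics/w3r.png',im[:,:,::-1])
E
```

```text
5.55 [0.51387671 0.00756536 0.25747302] [-3.14078412e+00 -2.47248679e-03  2.74670784e+00] 0.08537218820251352
```

View pics/w3r.png

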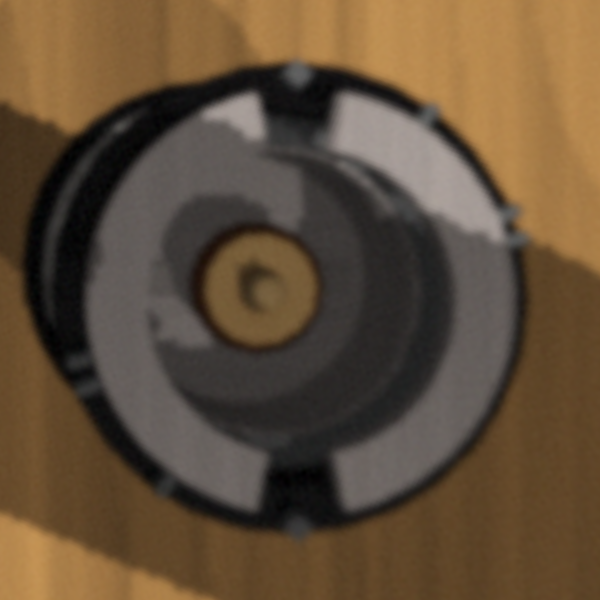

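The mushroom lies in the cup at (260,288). The rectified picture puts the rim centre at (301,303), about (0.5154, 0.0092). The gap line runs through (298,75) and (300,527), so it is along world y. Next the lid.

Emit:
servo_tool:
  plan:
    - [0,0,1.7,-0.2,-0.5,0,1]
    - [0,0,3.4,-0.5,-2,0,1]
    - [0,0,5,-0.8,-3.5,0,1]
    - [0,0,6.7,-1.1,-5,0,1]
    - [0,0,8.4,-1.4,-6.5,0.5,1]
    - [0,0,10,-1.8,-8,1,1]
    - [0,0,11.7,-2.2,-9.5,1.5,1]
    - [0,0,13.4,-2.6,-11,2,1]
    - [0,0,15,-2.6,-11.9,2,1]
    - [0,0,16.7,-2.6,-11.9,2,1]
    - [0,0,18.4,-2.6,-11.9,2,1]
    - [0,0,20,-2.6,-11.9,2,1]
    - [0,0,21.7,-2.6,-11.9,2,1]
    - [0,0,23.4,-2.6,-11.9,2,1]
    - [0,0,25,-2.6,-11.9,2,1]
    - [0,0,26.3,-2.6,-11.9,2,1]
    - [0,0,26.3,-2.6,-11.9,2,1]
    - [0,0,26.3,-2.6,-11.9,2,1]
    - [0,0,26.3,-2.6,-11.9,2,1]

```text
time: 7.5
tcp_pos: [0.4603, -0.2919, 0.2082]
orientation: [-3.141, 0.001, 0.454]
wrist_force: [-0.8, -0.0, 0.6]
width: 0.0854
grip_force: 0.0
```

Run:
```python
from h import *
s,w=save('wrist','w4'); print(s['time'],s['tcp_pos'],s['orientation'],s['joint_positions'].round(2))
a=rect('wrist',w,s,(.461,-.292),.06,.06,400);b=rect('wrist',w,s,(.461,-.292),.032,.06,400); cv2.imwrite('pics/w4r.png',np.hstack([a,b])[:,:,::-1])
```

```text
7.5 [ 0.46027981 -0.29192826  0.20821581] [-3.14059654e+00  6.09511568e-04  4.53945836e-01] [-0.69  0.3   1.66 -0.    1.18  0.43]
```

View pics/w4r.png

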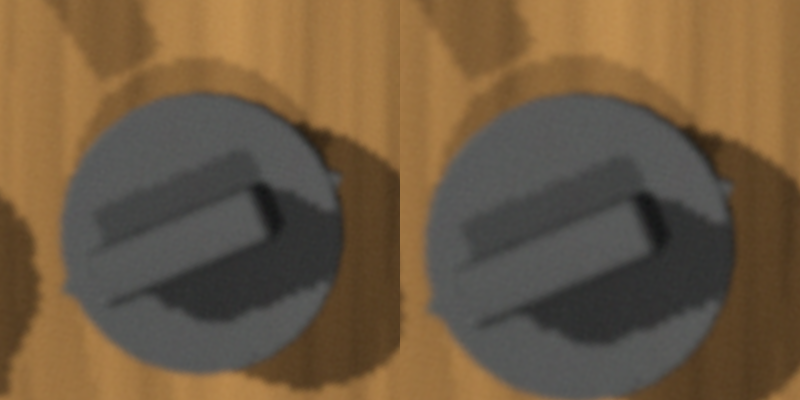

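In the rectified views the lid's flange centre is at (180,246) of the right panel. Its pointers are at (324,187) and (32,308) there, and the bar centre is at (178,246) in the left panel. That puts the lid at (0.455, -0.306) with its bar angle 0.393. I'll grasp it there.

Emit:
servo_tool:
  plan:
    - [0,0,0.7,-0.44,0.41,1.5,1]
    - [0,0,0.7,-0.44,0.41,3,1]
    - [0,0,0.7,-0.44,0.41,4.5,1]
    - [0,0,0.7,-0.44,0.41,6,1]
    - [0,0,0.7,-0.44,0.41,6.7,1]
    - [0,0,0.7,-0.44,0.41,6.9,0.8]
    - [0,0,0.7,-0.44,0.41,6.9,0.5]
    - [0,0,0.7,-0.44,0.41,6.9,0.3]
    - [0,0,0.7,-0.44,0.41,6.9,0.1]
    - [0,0,0.7,-0.44,0.41,6.9,0.1]
    - [0,0,0.7,-0.44,0.41,6.9,0.1]
    - [0,0,0.7,-0.44,0.41,6.9,0.1]
    - [0,0,0.7,-0.44,0.41,6.9,0.1]

```text
time: 8.85
tcp_pos: [0.4559, -0.3068, 0.0377]
orientation: [3.139, -0.001, 0.391]
wrist_force: [-0.9, 1.5, 6.2]
width: 0.0171
grip_force: 59.2
```

Run:
```python
from h import *
s=env.observe(); print(s['tcp_pos'],s['orientation'],s['wrist_force'],s['grip_force'],s['width'])
```

```text
[ 0.45593606 -0.30679751  0.03767183] [ 3.13930419e+00 -1.05225428e-03  3.90771290e-01] [-0.93703225  1.45396909  6.24384053] 59.20076072216034 0.017115124094721133
```

Emit:
servo_tool:
  plan:
    - [0,0,0,0,0,-0.6,0.1]
    - [0,0,0,0,0,-1.8,0.1]
    - [0,0,0,0,0,-3.2,0.1]
    - [0,0,0,0,0,-4.8,0.1]
    - [0,0,0,0,0,-6.4,0.1]
    - [0,0,0,0,0,-7.3,0.1]
    - [0,0,-1.5,0.8,-1.2,-7.3,0.1]
    - [0,0,-3,1.6,-2.4,-7.3,0.1]
    - [0,0,-4.5,2.4,-3.6,-7.3,0.1]
    - [0,0,-6,3.2,-4.8,-7.3,0.1]
    - [0,0,-7.5,4,-6,-7.3,0.1]
    - [0,0,-9,4.8,-7.2,-7.3,0.1]
    - [0,0,-10.5,5.6,-8.4,-7.3,0.1]
    - [0,0,-12,6.4,-9.6,-7.3,0.1]
    - [0,0,-13.2,6.9,-10.5,-7.3,0.1]
    - [0,0,-13.57,7.02,-10.78,-7.3,0.1]
    - [0,0,-13.57,7.02,-10.78,-7.3,0.1]
    - [0,0,-13.57,7.02,-10.78,-7.3,0.1]
    - [0,0,-13.57,7.02,-10.78,-7.3,0.1]

```text
time: 10.75
tcp_pos: [0.5147, 0.0087, 0.2188]
orientation: [-3.142, 0.001, 1.572]
wrist_force: [0.4, -0.4, -1.6]
width: 0.0167
grip_force: 59.1
```

Run:
```python
from h import *
s,w=save('wrist','w5'); print(s['time'],s['tcp_pos'],s['orientation'],s['joint_positions'].round(2),s['wrist_force'],s['grip_force'])
save('side','s5'); save('scene','sc5')
c=(.5154,.0092); zl=s['tcp_pos'][2]-.0377
print('lid base z',zl)
a=rect('wrist',w,s,c,zl+.032,.065,400);b=rect('wrist',w,s,c,.13,.065,400); cv2.imwrite('pics/w5r.png',np.vstack([np.hstack([a,b])])[:,:,::-1])
```

```text
10.75 [0.51471009 0.00865965 0.21884814] [-3.14151679e+00  5.90884380e-04  1.57242494e+00] [-0.12  0.25  1.71 -0.    1.18 -0.12] [ 0.37492792 -0.35648605 -1.60516006] 59.08081412315369
lid base z 0.18114813875571711
```

View pics/w5r.png

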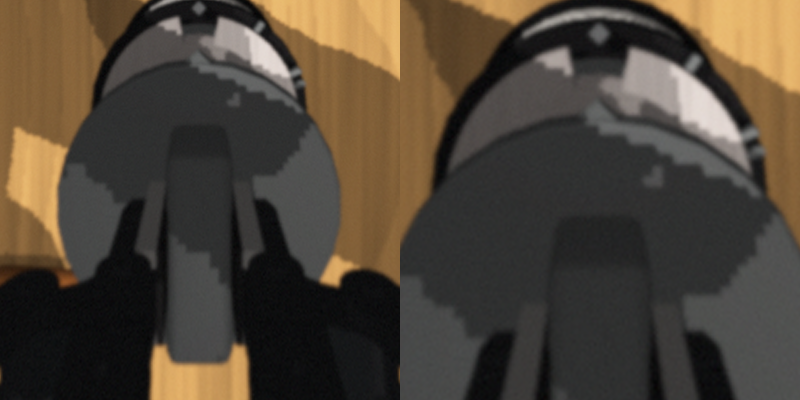

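In the rectified view the lid's flange is centred at column 200 of the left panel. The front gap and its pip are at column 199 of the right panel, so x is aligned within about 0.5 mm. In y the lid is about 1 mm short. I'll descend in steps, watching the force.

Emit:
servo_tool:
  plan:
    - [0,0,0,0.03,0,0.7,0.1]
    - [0,0,0,0.03,0,1.4,0.1]
    - [0,0,0,0.03,0,1.8,0.1]
    - [0,0,0,0.03,0,2.0,0.1]
    - [0,0,0,0.03,0,2.1,0.1]
    - [0,0,0,0.03,0,2.2,0.1]
    - [0,0,0,0.03,0,2.3,0.1]
    - [0,0,0,0.03,0,2.3,0.1]
    - [0,0,0,0.03,0,2.3,0.1]

```text
time: 11.8
tcp_pos: [0.515, 0.0106, 0.1616]
orientation: [3.141, 0.0, 1.575]
wrist_force: [-0.1, -0.2, -1.3]
width: 0.0167
grip_force: 59.2
```

Emit:
servo_tool:
  plan:
    - [0,0,0,0,0,0.15,0.1]
    - [0,0,0,0,0,0.3,0.1]
    - [0,0,0,0,0,0.42,0.1]
    - [0,0,0,0,0,0.52,0.1]
    - [0,0,0,0,0,0.6,0.1]
    - [0,0,0,0,0,0.65,0.1]
    - [0,0,0,0,0,0.65,0.1]
    - [0,0,0,0,0,0.65,0.1]

```text
time: 12.6
tcp_pos: [0.5146, 0.0106, 0.1457]
orientation: [-3.142, 0.0, 1.575]
wrist_force: [-2.9, -0.4, 6.6]
width: 0.0169
grip_force: 60.1
```

The lid is seated, with the TCP at z 0.1457 and a light upward force. Now I turn it clockwise by 0.615 rad, which is 7.05 units.

Emit:
servo_tool:
  plan:
    - [0,0,0.5,0,0,0,0.1]
    - [0,0,1,0,0,0,0.1]
    - [0,0,1.5,0,0,0,0.1]
    - [0,0,2,0,0,0,0.1]
    - [0,0,2.5,0,0,0,0.1]
    - [0,0,3,0,0,0,0.1]
    - [0,0,3.5,0,0,0,0.1]
    - [0,0,4,0,0,0,0.1]
    - [0,0,4.5,0,0,0,0.1]
    - [0,0,5,0,0,0,0.1]
    - [0,0,5.5,0,0,0,0.1]
    - [0,0,6,0,0,0,0.1]
    - [0,0,6.5,0,0,0,0.1]
    - [0,0,6.9,0,0,0,0.1]
    - [0,0,7.05,0,0,0,0.1]
    - [0,0,7.05,0,0,0,0.1]
    - [0,0,7.05,0,0,0,0.1]
    - [0,0,7.05,0,0,0,0.1]
    - [0,0,7.05,0,0,0,0.1]

```text
time: 14.5
tcp_pos: [0.5158, 0.0107, 0.1457]
orientation: [3.14, -0.001, 0.96]
wrist_force: [1.1, 2.7, 5.7]
width: 0.0169
grip_force: 60.1
```

Run:
```python
from h import *
s,w=save('wrist','w6'); print(s['time'],s['tcp_pos'],s['orientation'],s['wrist_force'],s['ft_torque'],s['grip_force'])
a=rect('wrist',w,s,(.515,.0095),.135,.065,400)
_,b=save('side','s6'); b=cv2.resize(b[150:250,268:368],(400,400),interpolation=cv2.INTER_CUBIC)
cv2.imwrite('pics/f6.png',np.hstack([a,b])[:,:,::-1])
```

```text
14.5 [0.51584591 0.01072521 0.14565592] [ 3.13992661e+00 -1.28028569e-03  9.60066026e-01] [1.12996659 2.71582423 5.7066648 ] [ 0.27257405 -0.41594659  0.21426884] 60.09271860122681
```

View pics/f6.png

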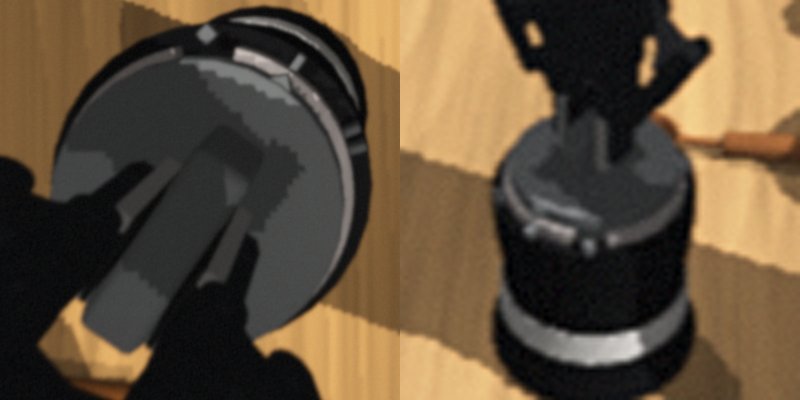

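The lid is flat on the rim with its gap free. Its pointer at (285,80) stands at the pulse ridge (297,62), both about 35° clockwise of the pip at (205,33). The wrist moment of 0.21 N m fits the spring at half way, so I hand in the job.

```bash
python3 -c "
from cell import env
print(env.finish_job())"
```

```text
the job is handed in; nothing more can be done
None
```

The mushroom is in the cup and the lid is seated and held by the gripper at the pulse position. I handed the job in after about 14.6 s; the hand-in gave no verdict.

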